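# Free the cutter shaft, find its flat and hold the stop collar on it

## Robot

A 6-joint arm with a two-finger parallel gripper is mounted at the origin on the work surface; the furniture and walls round the work are solid. World frame = base frame: x ahead of the robot, y to its left, z up, the work surface at z = 0. Lengths are in m, angles in degrees, forces in N, time in s.
With the tool pointing down it reaches from about 0.4 to 0.825 m from the base axis. Payload 7 kg.
Tool frame: the origin (TCP) lies at the very end of the fingers, on their centre line; the grasp point (between the pads) lies 19 mm behind it (r.grip_depth is the distance from the TCP to the grasp point, in m); z points along the fingers, y is the line along which they close (so a half turn about z gives the same grasp; the last joint's range is limited). The gripper opens to 88 mm and grips with 3 to 60 N. Pads are 19 mm wide; open, the fingers measure 130 mm over their backs; the gripper's body (78 mm by 193 mm) begins 47 mm behind the grasp point.
Start: joints at [84.173, 20.546, 0.682, 0, -70.136, -16.507], TCP at [0.257, 0.624, 0.227] pointing down, gripper open.
Joint ranges: [-176.03, 176.03], [-82.01, 121.73], [-58.28, 71.71], [-173.87, 95.51], [-174.79, -0.11], [-173.66, 173.66]. Speed limits (degrees/s): [136.94, 136.94, 172.46, 180, 180, 180].

## Interface

Orientations are given as [roll, pitch, yaw] about the fixed x, y, z axes, in that order (R = Rz(yaw) Ry(pitch) Rx(roll)).
In Python, from plant import r gives the robot as it stands.
- The arm moves only by the tool play_rows, never from a script. Its argument "rows" is a list that holds one entry, the list of rows, each a list of 5 numbers: the closure, from 0 (fully open) to 1 (shut), then the shift along the tool's x, y, z each as a share of 0.5 m, from -1 to 1, then the turn about the tool's z as a share of 1.5 rad, from -1 to 1. A call has exactly 8 rows; each row is the pose to reach, as a shift and turn from the pose commanded when the call began, along the tool's axes at that moment; what a row does not reach only later rows make up. A row lasts 1/12 s, in which the tool goes at most 41.7 mm and 7.16 degrees, less where a joint would pass 70% of its speed; a pose out of reach is approached as far as the arm can. A call with a number of a shift or a turn outside -1 to 1 is refused whole. A call with a gripper value outside its range is refused whole. The fingers move at their own pace and stop on an object; "squeeze" is the grip in N (left out, the last holds). Time passes only in rows, so rows that repeat a pose let the fingers close, or fill a call up. It gives the time, the measured TCP pose, the force, the opening and the grip force at its end, in the units of the state.
- r.get_state(): the state, without advancing time (a new reading comes with each control period).
- r.capture(name): name is "side" or "top" or "wrist"; returns the picture (420x560x3 uint8, red, green, blue); there is no depth.
- r.camera_info(name): a dict with "fovy" (degrees; the focal length in pixels is half the picture's height over the tangent of half this angle, whatever the lens; pixels are square), "cx", "cy" (the principal point, pixels), "k1" (the pictures are not rectified: a ray, as slopes to the right and down, at radius r is drawn at 1 + k1 r^2 times it, then the intrinsics apply), "pose" (4x4, takes a point from camera to world coordinates). Camera axes: x right, y down, z forward; pixel columns grow to the right and rows downward; lengths in m; the calibration is good to about 2 mm. A picture is of the moment at which its call begins: read the wrist's pose just before it. camera_info takes no time and is no camera call; for the wrist camera it gives the pose at the moment of the call.
- r.close_job(): hands the job in; it is judged then, once.
The state is a dict: "time_s": time; "joints": joint angles; "qd": joint speeds; "joint_torque": joint torques, N m; "tcp_pos": TCP position; "eef_rot": TCP orientation; "contact_force": force on the tool from outside, world axes, zero at the start; "moment": the same for the moment, N m; "gripper_width": finger opening in m; "gripper_force": force on a finger pad.
Only numpy, scipy, OpenCV 4.12 (cv2) and the standard library are available. Lean on these libraries where they do the work, as an engineer would, in place of code of your own. Each camera call takes 0.05 s, during which the arm holds its last target. There are 200 camera calls.

## Task

Get the table cutter ready for its knife-stop collar to be screwed tight: pull the shaft lock's red knob out to its end stop, then with the fingers on the shaft turn it until you feel its set-screw flat facing the key slot in the upright rim. Then fetch the loose steel collar, slip it over the shaft with its set-screw on the flat and pointing at the key slot, press it fully down against the springy blue seal ring, and finish still holding it pressed down there (a colleague will tighten the screw). Leave the hex key, the tin and the cup where they are.

Things in the scene. Friction and masses are not known exactly. Their poses are not given: they have to be found in the camera images.
- cutter_base: fixed stainless drive base of a table cutter, bowl off: box x -80..80, y -75..150 mm, deck at z 55. Origin: on the shaft's axis at table height; z up. Round the shaft on the deck stands an upright rim, radius 62 inside, 67 outside (lugs to 73), top at z 91. Its one key slot, 22 mm wide, open at the top, lies at -x, the side with the green and red buttons, towards the robot
- lock (a joint): shaft lock slide, m: 0 = locked (bolt in the shaft's toothed wheel, so it cannot turn), 0.028 = free, at its end stop; starts at 0 to 0.002. Moves along the base's +y, away from the shaft, on about 2 N, and stays where it is left
- lock_knob (a point): centre of the top of the lock slide's red round knob (20 mm diameter, top 95 mm above the table, graspable down to 75 mm); 96 mm from the shaft axis along the base's +y when locked, 124 mm when free
- shaft: upright steel shaft, 20 mm diameter with one flat along it 5.5 mm from the axis: 15.5 mm wide between fingers when one lies on the flat, else up to 20. Bare from the seal ring (z 79) to its top at z 115, the last 1.5 mm tapered. Origin on the axis at table height; z up; its -x points out of the flat. Starts 0.6 to 2.5 rad counterclockwise of the slot; once unlocked turns freely on 0.06 N m
- flat (a point): middle of the shaft's flat, 5.5 mm from the axis, 100 mm above the table; axes as shaft (-x out of the flat)
- shaft_top (a point): centre of the shaft's top face, 115 mm above the table
- seal (a joint): blue spring-loaded seal ring round the foot of the shaft (38 mm outer diameter), m: 0 = up (its top at z 79 mm), 0.008 = fully pressed down (top at z 71, hard stop). Spring 3 N at 0, 11 N at 0.008: it lifts a collar that is not held
- collar: loose steel collar, 46 mm outer diameter, 28 high, bore 22, about 150 g, lying flat on the slate-blue mat (top at z 4) at the right. Origin: centre of its underside; z up; set-screw towards its -x. The screw's tip stands in the bore to 6.8 mm from the axis (8 wide, 9 to 15 mm above the underside): it goes freely over the shaft only with the tip over the flat (within about 0.4 rad)
- set_screw (a point): outer end of the collar's black set-screw, 27 mm from the collar's axis (it stands 4 mm proud of the rim), 12 mm above the underside
- hex_key: loose L-shaped hex key, 100 x 34 mm, 5 mm thick, to be left alone; origin at the end of its long arm
- tin: loose white tin with red lid, 60 mm diameter, 100 mm high, to be left alone; origin under its centre
- cup: loose white coffee cup, 64 mm high, to be left alone; origin under its centre

How it is judged:
By the outcome, as a careful person would: the job done as asked, in the order asked, and still so for the second after the job is handed in, while the arm keeps its last pose, push and grip.
It also fails if it takes over 72 s, if anything falls off the work surface, if the arm or the gripper's body presses on something with over 40 N, if the wrist force passes 120 N, or if a joint passes its speed limit or range.

## Working session

There is one attempt and no reset: what is moved stays moved. The work goes in short steps, Python scripts to look and compute and a tool call to move; the robot and the scene stay as the last step left them, time stands still between calls to the robot, and variables do not carry over. Pictures are saved under pics/ and viewed, at most 10 in all, crops included, and the job is handed in when it is done.

Besides the shell and the picture viewer there is one more tool, called after "Emit:" as name([rows], argument=value, ...), one row to a line, values as JSON. play_rows: Moves the arm, as the interface text tells. Its arguments: {"type":"object","properties":{"rows":{"type":"array","items":{"type":"array","items":{"type":"array","items":{"type":"number"}}}},"squeeze":{"type":"number"}},"required":["rows"]}

```bash
mkdir -p pics; cat > h.py <<'E'
import numpy as np, cv2
from plant import r
def ray(ci,u,v):
    f=210/np.tan(np.radians(ci["fovy"]/2)); d=np.array([(u-ci["cx"])/f,(v-ci["cy"])/f])
    s=d.copy()
    for _ in range(30): s=d/(1+ci["k1"]*(s@s))
    T=np.array(ci["pose"]); return T[:3,3],T[:3,:3]@np.array([s[0],s[1],1])
def onz(ci,u,v,z):
    o,d=ray(ci,u,v); return o+d*(z-o[2])/d[2]
def tri(a,b):
    (o1,d1),(o2,d2)=a,b
    t=np.linalg.lstsq(np.c_[d1,-d2],o2-o1,rcond=None)[0]
    p,q=o1+d1*t[0],o2+d2*t[1]; return (p+q)/2,np.linalg.norm(p-q)
def proj(ci,p):
    T=np.array(ci["pose"]); c=T[:3,:3].T@(np.array(p)-T[:3,3]); s=c[:2]/c[2]
    f=210/np.tan(np.radians(ci["fovy"]/2)); return s*(1+ci["k1"]*(s@s))*f+[ci["cx"],ci["cy"]]
def snap(n,name):
    ci=r.camera_info(n); im=np.array(r.capture(n)); cv2.imwrite(f"pics/{name}.png",im[:,:,::-1]); return ci,im
E
python3 - <<'E'
from h import *
np.set_printoptions(precision=4,suppress=True)
for n in("top","side","wrist"):
    ci,im=snap(n,n+"0"); print(n,ci["fovy"],ci["cx"],ci["cy"],ci["k1"]);print(np.array(ci["pose"]))
print(r.get_state())
E
```

```text
top 52.0380649787244 279.9229032978166 213.37308147322105 -0.042645640514965645
[[ 0.0246 -0.9793  0.201   0.1451]
 [-0.9997 -0.0236  0.0076  0.029 ]
 [-0.0027 -0.2011 -0.9796  1.3816]
 [ 0.      0.      0.      1.    ]]
side 55.9514143178744 287.65785528659285 207.55851915562678 -0.015327383302961226
[[-0.8373  0.3747 -0.3983  0.8555]
 [ 0.5466  0.5929 -0.5913  0.7007]
 [ 0.0146 -0.7128 -0.7012  0.882 ]
 [ 0.      0.      0.      1.    ]]
wrist 58.64880365070911 275.2192202567823 203.43790602476872 -0.08479617511737174
[[-0.3803 -0.8899 -0.2518  0.3243]
 [-0.9249  0.3666  0.1011  0.5977]
 [ 0.0024  0.2714 -0.9625  0.3848]
 [ 0.      0.      0.      1.    ]]
{'time_s': 0.15, 'joints': array([ 84.1757,  20.5825,   0.6476,  -0.0148, -70.1334, -16.5079]), 'qd': array([-0.092 , -0.0982,  0.1327,  0.0809, -0.0278, -0.0263]), 'joint_torque': array([ -0.0013, -58.3277,  29.3289,   7.0011,   0.0088,  -0.0001]), 'tcp_pos': array([0.2564, 0.6241, 0.2258]), 'eef_rot': array([179.9306,  -0.0061, -22.3373]), 'contact_force': array([0.0445, 0.2329, 0.66  ]), 'moment': array([ 0.0221, -0.0286, -0.014 ]), 'gripper_force': 0.0, 'gripper_width': 0.08782690052924176}
```

View pics/top0.png

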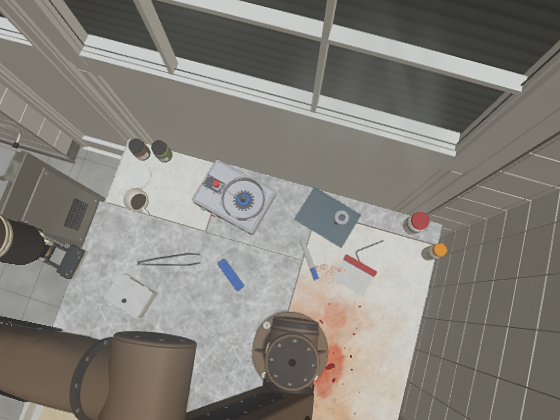

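View pics/side0.png

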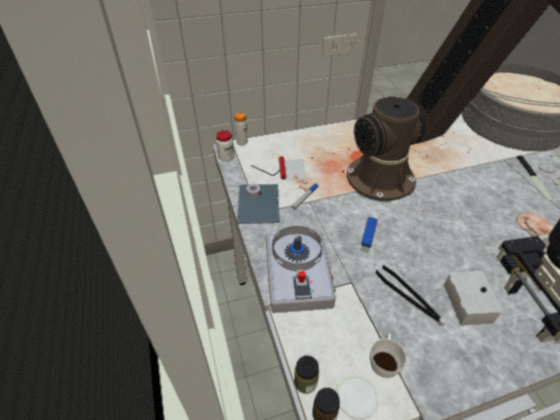

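Top view: base around (240,198), red knob (216,183), blue seal and shaft (243,200), collar (342,217). Side view: knob (302,276), shaft (297,243), collar (253,189). Next I measure from the two views.

```bash
python3 - <<'E'
from h import *
np.set_printoptions(precision=4,suppress=True)
C={}
for n in("top","side"):
    ci=r.camera_info(n); im=cv2.imread(f"pics/{n}0.png"); hsv=cv2.cvtColor(im,cv2.COLOR_BGR2HSV)
    def cen(m,box):
        x0,y0,x1,y1=box; k=np.zeros(m.shape,bool);k[y0:y1,x0:x1]=1; v,u=np.nonzero(m&k); return u.mean(),v.mean(),len(u)
    H,S,V=hsv[...,0],hsv[...,1],hsv[...,2]
    red=((H<8)|(H>172))&(S>150)&(V>90); blue=(H>100)&(H<125)&(S>130)
    b1={"top":(207,178,224,192),"side":(290,268,312,285)}[n]
    b2={"top":(225,180,262,220),"side":(275,225,320,265)}[n]
    C[n]=(ci,cen(red,b1),cen(blue,b2)); print(n,C[n][1:])
for k in(1,2):
    print(tri(*[ray(C[n][0],*C[n][k][:2]) for n in("top","side")]))
ct,cs=C["top"][0],C["side"][0]
print("collar",tri(ray(ct,342,217),ray(cs,253,188)), "onz", onz(ct,342,217,.032),onz(ct,*C["top"][1][:2],.09),onz(ct,*C["top"][2][:2],.079))
t=cv2.imread("pics/top0.png")[150:260,180:380]; s=cv2.imread("pics/side0.png")[170:320,220:360]
a=cv2.resize(t,(800,440),interpolation=cv2.INTER_CUBIC); cv2.imwrite("pics/topc.png",a)
E
```

```text
top ((np.float64(215.66666666666666), np.float64(182.95238095238096), 21), (np.float64(244.175), np.float64(200.15), 40))
side ((np.float64(301.3888888888889), np.float64(276.05555555555554), 54), (np.float64(296.7560975609756), np.float64(248.70731707317074), 82))
(array([0.5039, 0.2436, 0.0807]), np.float64(0.0018757946702339828))
(array([0.4553, 0.1533, 0.0618]), np.float64(0.0010517065686989886))
collar (array([ 0.4153, -0.1594,  0.0247]), np.float64(0.0029022716813450838)) onz [ 0.415  -0.1594  0.032 ] [0.502  0.2415 0.09  ] [0.4517 0.1513 0.079 ]
```

View pics/topc.png

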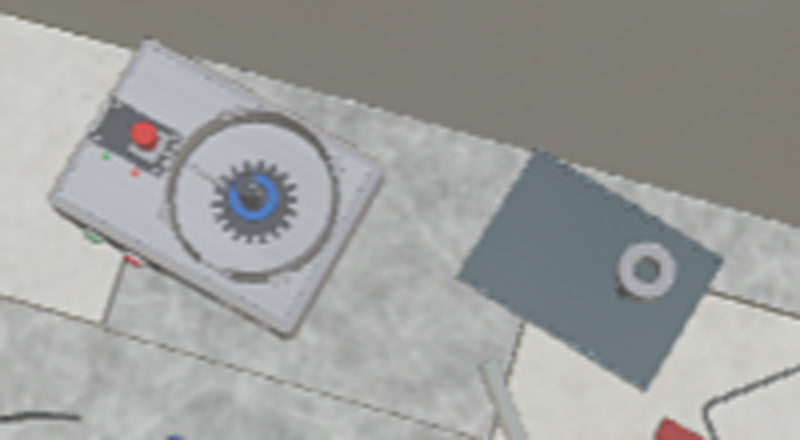

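```bash
cat >> h.py <<'E'
def go(p,yaw,st=None):
    "shares for a goal TCP/yaw, from the current measured pose, tool pointing down"
    st=st or r.get_state(); c,y0=st["tcp_pos"],np.radians(st["eef_rot"][2]); d=np.array(p)-c
    w=(np.radians(yaw)-y0+np.pi)%(2*np.pi)-np.pi
    print("shift",np.round(np.array([d@[np.cos(y0),np.sin(y0),0],d@[np.sin(y0),-np.cos(y0),0],-d[2]])/.5,4),"turn",round(-w/1.5,4))
E
python3 - <<'E'
from h import *
go((.475,.19,.27),-119)
ci=r.camera_info("top")
print(onz(ci,180,154,0),onz(ci,312,187,0))
E
```

```text
shift [ 0.7344  0.6368 -0.0883] turn 1.1247
[0.62566593 0.38308352 0.        ] [ 0.52052885 -0.06462485  0.        ]
```

Emit:
play_rows([
  [[0, 0.03, 0.03, -0.03, 0.05], [0, 0.09, 0.08, -0.06, 0.12], [0, 0.15, 0.13, -0.09, 0.2], [0, 0.21, 0.18, -0.09, 0.28], [0, 0.27, 0.23, -0.09, 0.36], [0, 0.33, 0.28, -0.09, 0.44], [0, 0.38, 0.33, -0.09, 0.52], [0, 0.43, 0.37, -0.09, 0.58]],
])

```text
time_s: 0.82
tcp_pos: [0.3852, 0.3691, 0.2717]
eef_rot: [180.0, 0.0, -72.6]
contact_force: [1.1, 0.7, -0.4]
gripper_width: 0.0876
gripper_force: 0.0
```

```bash
python3 -c "
from h import *
go((.475,.19,.27),-119)"
```

```text
shift [ 0.3956 -0.0639  0.0033] turn 0.5403
```

Emit:
play_rows([
  [[0.3, 0.06, -0.01, 0, 0.08], [0.3, 0.12, -0.02, 0, 0.16], [0.3, 0.19, -0.03, 0, 0.24], [0.3, 0.26, -0.04, 0, 0.32], [0.3, 0.32, -0.05, 0, 0.4], [0.3, 0.37, -0.06, 0, 0.47], [0.3, 0.39, -0.064, 0, 0.53], [0.3, 0.39, -0.064, 0, 0.54]],
])

```text
time_s: 1.48
tcp_pos: [0.4758, 0.1936, 0.2714]
eef_rot: [180.0, -0.0, -119.0]
contact_force: [-0.3, 1.0, -0.6]
gripper_width: 0.0615
gripper_force: 0.0
```

```bash
python3 - <<'E'
from h import *
np.set_printoptions(precision=4,suppress=True)
ci,im=snap("wrist","w1"); st=r.get_state(); print(st["tcp_pos"],st["eef_rot"],st["gripper_width"],st["joints"]); np.save("w1ci.npy",ci,allow_pickle=True)
E
```

```text
[0.4754 0.1946 0.2714] [ 179.9869   -0.0161 -118.7969] 0.06137467931493501 [ 44.1794   3.6218 -15.2253  -0.0083 -71.1722 -72.9737]
```

View pics/w1.png

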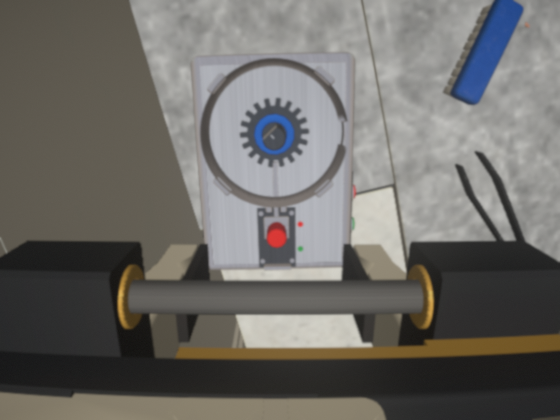

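The wrist view shows the base upright in the frame: shaft about (274,135), knob (277,236), key slot on the right side of the rim at (345,133). I zoom on the shaft and compute positions.

```bash
python3 - <<'E'
from h import *
np.set_printoptions(precision=4,suppress=True)
ci=np.load("w1ci.npy",allow_pickle=True).item(); im=cv2.imread("pics/w1.png"); hsv=cv2.cvtColor(im,cv2.COLOR_BGR2HSV)
H,S,V=[hsv[...,i] for i in range(3)]
red=(((H<8)|(H>172))&(S>150)&(V>90)).astype(np.uint8); red[:215]=0;red[250:]=0;red[:,:262]=0;red[:,292:]=0
blue=((H>100)&(H<125)&(S>130)).astype(np.uint8); blue[:, :240]=0;blue[:,310:]=0;blue[160:]=0;blue[:105]=0
for n,m in(("red",red),("blue",blue)):
    v,u=np.nonzero(m); c=cv2.fitEllipse(cv2.convexHull(np.c_[u,v].astype(np.int32))); print(n,c,len(u),onz(ci,*c[0],.079 if n=="blue" else .095))
tc=r.camera_info("top"); sc=r.camera_info("side")
print("knob tri",tri(ray(ci,277,236),ray(tc,215.7,183)),tri(ray(ci,277,236),ray(sc,301.4,276)))
cv2.imwrite("pics/w1c.png",cv2.resize(im[90:250,230:360],(585,720),interpolation=cv2.INTER_CUBIC)[:600])
E
```

```text
red ((276.0691223144531, 235.87733459472656), (18.405738830566406, 23.977705001831055), 178.220458984375) 342 [0.5011 0.2419 0.095 ]
blue ((273.8209228515625, 133.8295135498047), (39.73295974731445, 40.2696533203125), 5.49116325378418) 731 [0.4569 0.1578 0.079 ]
knob tri (array([0.4985, 0.2394, 0.1034]), np.float64(0.0008843151067606343)) (array([0.5033, 0.2459, 0.0829]), np.float64(0.0017953916887031923))
```

View pics/w1c.png

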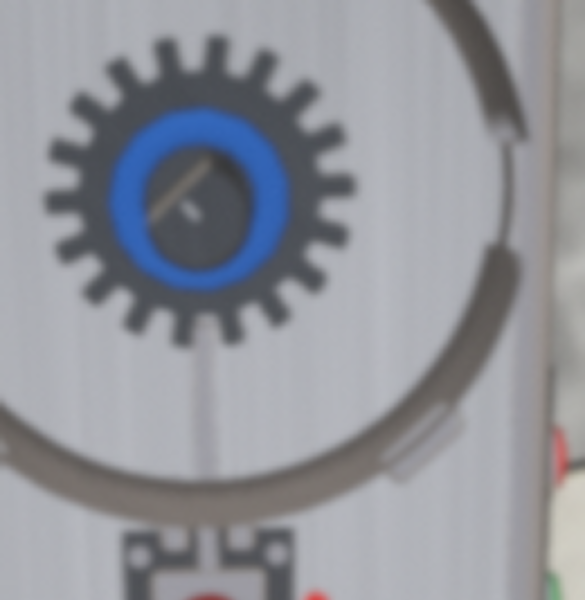

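Zoomed crop: the flat's edge runs (148,220)–(210,160), normal up-left, so it is ≈135° (2.36 rad) counterclockwise of the slot at right. Before the grasp I check the clearance to the window sill.

```bash
python3 - <<'E'
from h import *
np.set_printoptions(precision=3,suppress=True)
tc=r.camera_info("top"); sc=r.camera_info("side")
o,a=ray(tc,120,62); _,b=ray(tc,455,155); n=np.cross(a,b)
for p in((180,180),(195,250),(205,340),(150,60)):
    q,d=ray(sc,*p); print(p,q+d*((o-q)@n)/(d@n))
go((.502,.2435,.115),-118)
im=cv2.imread("pics/side0.png")[100:330,130:330]; cv2.imwrite("pics/sc.png",cv2.resize(im,None,fx=2.6,fy=2.6,interpolation=cv2.INTER_CUBIC))
E
```

```text
(180, 180) [ 0.664 -0.064  0.241]
(195, 250) [0.724 0.168 0.248]
(205, 340) [0.787 0.343 0.217]
(150, 60) [ 0.462 -0.908  0.179]
shift [-0.111  0.001  0.313] turn -0.0093
```

View pics/sc.png

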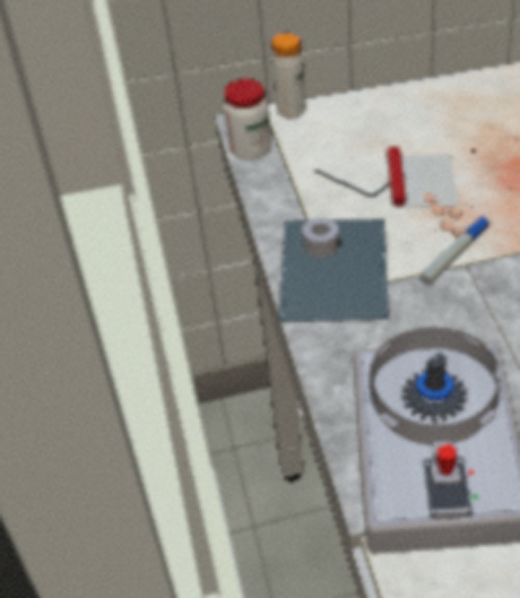

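The side crop confirms a gap: the wall and sill are about 0.12 m beyond the table edge, so the hand has room. I go down on the knob.

Emit:
play_rows([
  [[0.4, -0.04, 0, 0.06, -0.01], [0.4, -0.08, 0, 0.13, -0.01], [0.4, -0.11, 0.001, 0.2, -0.01], [0.4, -0.11, 0.001, 0.26, -0.01], [0.4, -0.11, 0.001, 0.31, -0.01], [0.4, -0.11, 0.001, 0.35, -0.01], [0.4, -0.11, 0.001, 0.38, -0.01], [0.4, -0.11, 0.001, 0.397, -0.01]],
])

```text
time_s: 2.2
tcp_pos: [0.4997, 0.2444, 0.0708]
eef_rot: [179.9, -0.2, -117.5]
contact_force: [0.4, 0.3, 0.6]
gripper_width: 0.0525
gripper_force: 0.0
```

Emit:
play_rows([
  [[0.55, 0, 0, 0, 0], [0.7, 0, 0, 0, 0], [0.9, 0, 0, 0, 0], [1, 0, 0, 0, 0], [1, 0, 0, 0, 0], [1, 0, 0, 0, 0], [1, 0, 0, 0, 0], [1, 0, 0, 0, 0]],
], squeeze=15)

```text
time_s: 2.87
tcp_pos: [0.5028, 0.2441, 0.0741]
eef_rot: [-179.9, 0.1, -117.7]
contact_force: [6.4, -4.1, -0.7]
gripper_width: 0.0196
gripper_force: 15.0
```

```bash
python3 - <<'E'
from h import *
s=r.get_state(); print({k:np.round(s[k],4) for k in("time_s","tcp_pos","eef_rot","contact_force","gripper_width","gripper_force")})
go((.502+.030*np.sin(np.radians(28)),.2435+.030*np.cos(np.radians(28)),.073),-118)
E
```

```text
{'time_s': np.float64(2.8667), 'tcp_pos': array([0.5028, 0.2441, 0.0741]), 'eef_rot': array([-1.798689e+02,  1.079000e-01, -1.177075e+02]), 'contact_force': array([ 6.3869, -4.0773, -0.6988]), 'gripper_width': np.float64(0.0196), 'gripper_force': np.float64(14.9999)}
shift [-0.0582  0.0006  0.0023] turn 0.0034
```

Emit:
play_rows([
  [[1, -0.005, 0.002, 0, 0], [1, -0.012, 0.002, 0, 0], [1, -0.02, 0.002, 0, 0], [1, -0.03, 0.002, 0, 0], [1, -0.04, 0.002, 0, 0], [1, -0.048, 0.002, 0, 0], [1, -0.053, 0.002, 0, 0], [1, -0.056, 0.002, 0, 0]],
])

```text
time_s: 3.53
tcp_pos: [0.5153, 0.2681, 0.0741]
eef_rot: [-179.8, -0.0, -117.7]
contact_force: [9.1, -13.1, 3.6]
gripper_width: 0.0195
gripper_force: 15.0
```

Emit:
play_rows([
  [[1, -0.002, 0, 0, 0], [1, -0.004, 0, 0, 0], [1, -0.006, 0, 0, 0], [1, -0.006, 0, 0, 0], [1, -0.006, 0, 0, 0], [1, -0.006, 0, 0, 0], [1, -0.006, 0, 0, 0], [1, -0.006, 0, 0, 0]],
])

```text
time_s: 4.2
tcp_pos: [0.5153, 0.2681, 0.074]
eef_rot: [-179.9, -0.3, -117.8]
contact_force: [7.4, -16.6, 6.1]
gripper_width: 0.0194
gripper_force: 15.0
```

Emit:
play_rows([
  [[1, 0.004, 0, 0, 0], [1, 0.008, 0, 0, 0], [0.8, 0.008, 0, 0, 0], [0.6, 0.008, 0, 0, 0], [0.55, 0.008, 0, 0, 0], [0.55, 0.008, 0, -0.04, 0], [0.55, 0.008, 0, -0.1, -0.05], [0.55, 0.008, 0, -0.17, -0.12]],
])

```text
time_s: 4.87
tcp_pos: [0.5116, 0.2678, 0.1576]
eef_rot: [179.9, -0.2, -107.3]
contact_force: [0.6, 0.4, 0.8]
gripper_width: 0.0387
gripper_force: 0.0
```

```bash
python3 - <<'E'
from h import *
go((.457,.158,.18),16)
E
```

```text
shift [ 0.2421  0.0391 -0.0448] turn -1.4343
```

Emit:
play_rows([
  [[0.55, 0.03, 0.005, -0.06, -0.08], [0.55, 0.06, 0.01, -0.12, -0.16], [0.55, 0.1, 0.015, -0.18, -0.24], [0.55, 0.14, 0.02, -0.18, -0.32], [0.55, 0.18, 0.03, -0.18, -0.4], [0.55, 0.21, 0.035, -0.18, -0.48], [0.55, 0.23, 0.038, -0.18, -0.56], [0.55, 0.242, 0.039, -0.18, -0.64]],
])

```text
time_s: 5.53
tcp_pos: [0.457, 0.158, 0.2487]
eef_rot: [-179.9, 0.0, -52.1]
contact_force: [0.7, -0.0, 0.0]
gripper_width: 0.0395
gripper_force: 0.0
```

Emit:
play_rows([
  [[0.55, 0, 0, 0, -0.08], [0.55, 0, 0, 0, -0.16], [0.55, 0, 0, 0, -0.24], [0.55, 0, 0, 0, -0.32], [0.55, 0, 0, 0, -0.4], [0.55, 0, 0, 0, -0.48], [0.55, 0, 0, 0, -0.56], [0.55, 0, 0, 0, -0.64]],
])

```text
time_s: 6.2
tcp_pos: [0.4576, 0.159, 0.2483]
eef_rot: [-180.0, -0.0, 2.9]
contact_force: [-0.5, -0.2, 0.6]
gripper_width: 0.0398
gripper_force: 0.0
```

Emit:
play_rows([
  [[0.55, 0, 0, 0, -0.06], [0.55, 0, 0, 0, -0.12], [0.55, 0, 0, 0, -0.15], [0.55, 0, 0, 0, -0.155], [0.55, 0, 0, 0, -0.155], [0.55, 0, 0, 0, -0.155], [0.55, 0, 0, 0, -0.155], [0.55, 0, 0, 0, -0.155]],
])

```text
time_s: 6.87
tcp_pos: [0.4579, 0.159, 0.2481]
eef_rot: [-180.0, -0.0, 15.9]
contact_force: [-0.5, 0.7, 0.3]
gripper_width: 0.0394
gripper_force: 0.0
```

```bash
python3 - <<'E'
from h import *
np.set_printoptions(precision=4,suppress=True)
ci,im=snap("wrist","w2"); st=r.get_state(); print(st["tcp_pos"],st["eef_rot"],st["joints"]); np.save("w2ci.npy",ci,allow_pickle=True)
hsv=cv2.cvtColor(im,cv2.COLOR_RGB2HSV);H,S,V=[hsv[...,i] for i in range(3)]
pu,pv=proj(ci,(.457,.158,.079)).astype(int); print(pu,pv)
m=((H>100)&(H<125)&(S>130)); k=np.zeros(m.shape,bool);k[max(pv-35,0):pv+35,pu-35:pu+35]=1
v,u=np.nonzero(m&k); c=cv2.fitEllipse(cv2.convexHull(np.c_[u,v].astype(np.int32))); print(c,onz(ci,*c[0],.079))
c1=np.load("w1ci.npy",allow_pickle=True).item(); print("seal tri",tri(ray(ci,*c[0]),ray(c1,273.82,133.83)))
go((.457,.158,.085),16)
cv2.imwrite("pics/w2c.png",cv2.resize(im[max(pv-60,0):pv+60,pu-70:pu+70,::-1],None,fx=5,fy=5,interpolation=cv2.INTER_CUBIC)[:600])
E
```

```text
[0.4579 0.159  0.2481] [-179.9972   -0.0003   15.8767] [ 42.4497   1.4752 -20.5788  -0.0026 -67.9444  63.428 ]
277 184
((277.35064697265625, 183.28390502929688), (39.90297317504883, 41.386165618896484), 83.41305541992188) [0.458  0.1581 0.079 ]
seal tri (array([0.4571, 0.1579, 0.0755]), np.float64(0.00028551670723001824))
shift [-0.0023  0.0013  0.3262] turn -0.0014
```

View pics/w2c.png

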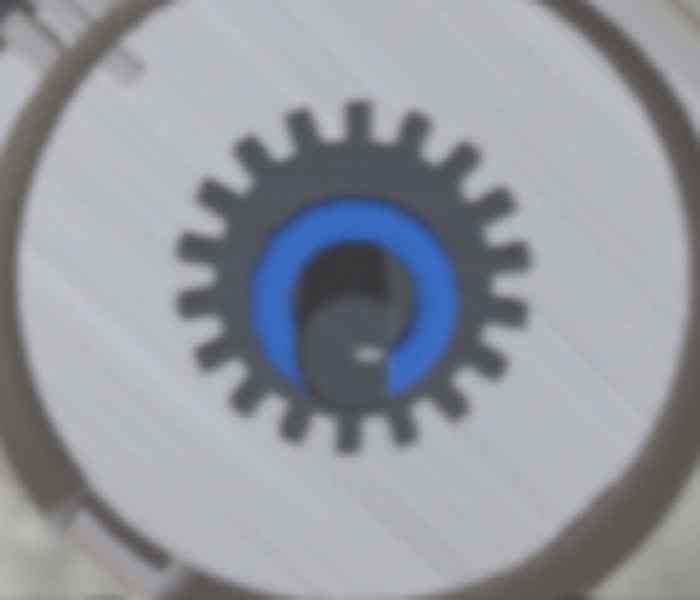

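Crop: the flat is the straight vertical edge at right (387,250–390), so the finger line lies along its normal; seal axis at (0.4575, 0.158). I go down and grip the shaft.

Emit:
play_rows([
  [[0.55, -0.001, -0.003, 0.05, 0], [0.55, -0.001, -0.003, 0.11, 0], [0.55, -0.001, -0.003, 0.17, 0], [0.55, -0.001, -0.003, 0.22, 0], [0.55, -0.001, -0.003, 0.26, 0], [0.55, -0.001, -0.003, 0.3, 0], [0.55, -0.001, -0.003, 0.32, 0], [0.55, -0.001, -0.003, 0.328, 0]],
])

```text
time_s: 7.58
tcp_pos: [0.4562, 0.1595, 0.0822]
eef_rot: [179.9, 0.2, 15.9]
contact_force: [-0.2, -0.3, 0.3]
gripper_width: 0.0394
gripper_force: 0.0
```

Emit:
play_rows([
  [[0.7, 0, 0, 0, 0], [0.8, 0, 0, 0, 0], [1, 0, 0, 0, 0], [1, 0, 0, 0, 0], [1, 0, 0, 0, 0], [1, 0, 0, 0, 0], [1, 0, 0, 0, 0], [1, 0, 0, 0, 0]],
], squeeze=15)

```text
time_s: 8.25
tcp_pos: [0.458, 0.1594, 0.085]
eef_rot: [179.9, -0.1, 15.9]
contact_force: [5.2, -7.9, -0.5]
gripper_width: 0.0154
gripper_force: 15.0
```

```bash
python3 - <<'E'
from h import *
s=r.get_state(); print({k:np.round(s[k],4) for k in("time_s","tcp_pos","eef_rot","contact_force","moment","gripper_width","gripper_force")})
E
```

```text
{'time_s': np.float64(8.25), 'tcp_pos': array([0.458 , 0.1594, 0.085 ]), 'eef_rot': array([ 1.799295e+02, -7.880000e-02,  1.593220e+01]), 'contact_force': array([ 5.1502, -7.9316, -0.511 ]), 'moment': array([-2.6909, -2.0461,  0.0617]), 'gripper_width': np.float64(0.0154), 'gripper_force': np.float64(14.9998)}
```

Width 15.4 mm: a finger is on the flat. I turn the shaft clockwise about 134° to the slot.

Emit:
play_rows([
  [[1, 0, 0.002, 0, 0.07], [1, 0.001, 0.003, 0, 0.15], [1, 0.001, 0.004, 0, 0.23], [1, 0.002, 0.005, 0, 0.31], [1, 0.002, 0.005, 0, 0.39], [1, 0.003, 0.005, 0, 0.47], [1, 0.003, 0.005, 0, 0.55], [1, 0.004, 0.005, 0, 0.63]],
])

```text
time_s: 8.92
tcp_pos: [0.4597, 0.1577, 0.085]
eef_rot: [180.0, -0.0, -38.5]
contact_force: [0.2, -6.0, 4.8]
gripper_width: 0.0153
gripper_force: 15.0
```

Emit:
play_rows([
  [[1, 0, 0, 0, 0.08], [1, 0.001, 0, 0, 0.16], [1, 0.001, 0.001, 0, 0.24], [1, 0.002, 0.001, 0, 0.32], [1, 0.002, 0.001, 0, 0.4], [1, 0.003, 0.001, 0, 0.48], [1, 0.003, 0.002, 0, 0.56], [1, 0.004, 0.002, 0, 0.64]],
])

```text
time_s: 9.58
tcp_pos: [0.4594, 0.1553, 0.085]
eef_rot: [179.9, -0.1, -93.6]
contact_force: [-10.8, -1.9, 12.5]
gripper_width: 0.0153
gripper_force: 15.0
```

```bash
python3 - <<'E'
from h import *
s=r.get_state(); print({k:np.round(s[k],4) for k in("time_s","tcp_pos","eef_rot","contact_force","moment","gripper_width","gripper_force")})
go(s["tcp_pos"],-118)
E
```

```text
{'time_s': np.float64(9.5833), 'tcp_pos': array([0.4594, 0.1553, 0.085 ]), 'eef_rot': array([ 1.799116e+02, -7.640000e-02, -9.358960e+01]), 'contact_force': array([-10.8445,  -1.8935,  12.5244]), 'moment': array([-0.386 ,  3.8245,  0.0781]), 'gripper_width': np.float64(0.0153), 'gripper_force': np.float64(14.995)}
shift [ 0.  0. -0.] turn 0.284
```

Emit:
play_rows([
  [[1, 0, 0.001, 0, 0.06], [1, 0, 0.002, 0, 0.12], [1, 0, 0.003, 0, 0.18], [1, 0, 0.003, 0, 0.24], [1, 0, 0.003, 0, 0.27], [1, 0, 0.003, 0, 0.284], [1, 0, 0.003, 0, 0.284], [1, 0, 0.003, 0, 0.284]],
])

```text
time_s: 10.25
tcp_pos: [0.4585, 0.1547, 0.0849]
eef_rot: [-180.0, -0.1, -117.7]
contact_force: [-1.1, -9.0, 7.4]
gripper_width: 0.0151
gripper_force: 15.0
```

Emit:
play_rows([
  [[0.9, 0, 0, 0, 0], [0.7, 0, 0, 0, 0], [0.55, 0, 0, 0, 0], [0.55, 0, 0, 0, 0], [0.55, 0, 0, -0.05, 0], [0.55, 0, 0, -0.12, 0], [0.55, 0, 0, -0.2, 0], [0.55, 0, 0, -0.28, 0]],
])

```text
time_s: 10.92
tcp_pos: [0.4587, 0.1563, 0.2257]
eef_rot: [180.0, -0.0, -117.6]
contact_force: [2.1, 1.8, -0.0]
gripper_width: 0.0391
gripper_force: 0.0
```

Emit:
play_rows([
  [[0.55, 0, 0, -0.06, 0], [0.55, 0, 0, -0.06, 0], [0.55, 0, 0, -0.06, 0], [0.55, 0, 0, -0.06, 0], [0.55, 0, 0, -0.06, 0], [0.55, 0, 0, -0.06, 0], [0.55, 0, 0, -0.06, 0], [0.55, 0, 0, -0.06, 0]],
])

```text
time_s: 11.58
tcp_pos: [0.459, 0.1563, 0.2534]
eef_rot: [180.0, -0.1, -117.6]
contact_force: [0.7, 0.2, 0.4]
gripper_width: 0.0393
gripper_force: 0.0
```

```bash
python3 - <<'E'
from h import *
np.set_printoptions(precision=4,suppress=True)
ci,im=snap("wrist","w3"); st=r.get_state(); print(st["tcp_pos"],st["eef_rot"],st["joints"]); np.save("w3ci.npy",ci,allow_pickle=True)
hsv=cv2.cvtColor(im,cv2.COLOR_RGB2HSV);H,S,V=[hsv[...,i] for i in range(3)]
pu,pv=proj(ci,(.457,.158,.079)).astype(int)
m=((H>100)&(H<125)&(S>130)); k=np.zeros(m.shape,bool);k[max(pv-35,0):pv+35,pu-35:pu+35]=1
v,u=np.nonzero(m&k); c=cv2.fitEllipse(cv2.convexHull(np.c_[u,v].astype(np.int32))); print(pu,pv,c,onz(ci,*c[0],.079))
x0,y0=max(pu-70,0),max(pv-70,0); print(x0,y0)
cv2.imwrite("pics/w3c.png",cv2.resize(im[y0:pv+80,x0:pu+110,::-1],None,fx=4,fy=4,interpolation=cv2.INTER_CUBIC)[:600,:800])
E
```

```text
[0.459  0.1564 0.2535] [ 179.9756   -0.0635 -117.6421] [ 42.1107   1.3326 -20.0085  -0.001  -68.727  -69.7524]
277 181 ((277.1046447753906, 180.4275665283203), (39.99960708618164, 40.52632141113281), 89.92733764648438) [0.4569 0.1572 0.079 ]
207 111
```

View pics/w3c.png

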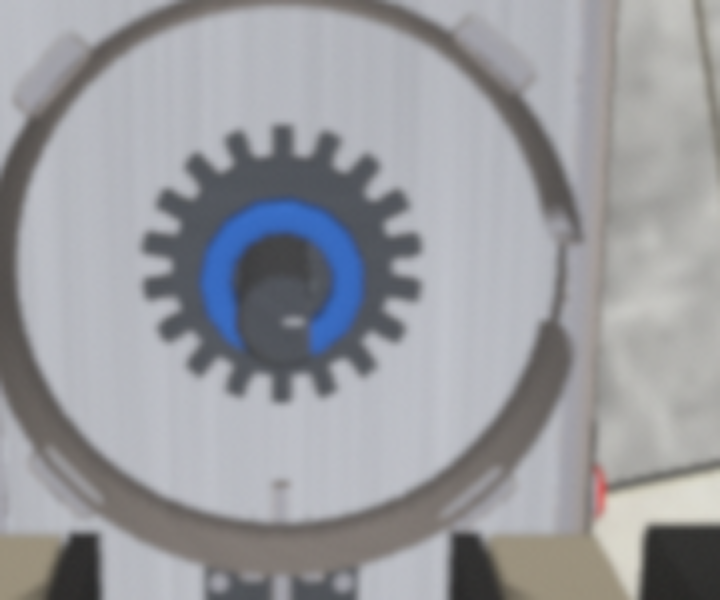

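The flat now faces the slot (edge at x≈310, slot gap at (565,240–325) in the crop), and the bolt is clear of the wheel. Next, the collar.

```bash
python3 -c "
from h import *
go((.415,-.159,.25),-48)"
```

```text
shift [ 0.5995 -0.2147  0.007 ] turn -0.8103
```

Emit:
play_rows([
  [[0.3, 0.05, -0.02, 0, -0.06], [0.3, 0.12, -0.045, 0, -0.14], [0.3, 0.19, -0.07, 0, -0.22], [0.2, 0.26, -0.095, 0, -0.3], [0.2, 0.33, -0.12, 0, -0.38], [0.2, 0.4, -0.145, 0, -0.46], [0.2, 0.47, -0.17, 0, -0.54], [0.2, 0.53, -0.19, 0, -0.62]],
])

```text
time_s: 12.3
tcp_pos: [0.4212, -0.1169, 0.2541]
eef_rot: [-180.0, -0.0, -67.8]
contact_force: [0.6, -0.3, 0.2]
gripper_width: 0.07
gripper_force: 0.0
```

```bash
python3 -c "
from h import *
go((.415,-.159,.25),-48)"
```

```text
shift [0.0733 0.0432 0.0083] turn -0.2305
```

Emit:
play_rows([
  [[0.2, 0.03, 0.02, 0, -0.07], [0.2, 0.06, 0.035, 0, -0.14], [0.2, 0.073, 0.043, 0, -0.2], [0.2, 0.073, 0.043, 0, -0.23], [0.2, 0.073, 0.043, 0, -0.23], [0.2, 0.073, 0.043, 0, -0.23], [0.2, 0.073, 0.043, 0, -0.23], [0.2, 0.073, 0.043, 0, -0.23]],
])

```text
time_s: 12.97
tcp_pos: [0.4155, -0.1569, 0.254]
eef_rot: [180.0, 0.0, -48.4]
contact_force: [-0.7, -0.4, 0.7]
gripper_width: 0.0704
gripper_force: 0.0
```

```bash
python3 - <<'E'
from h import *
np.set_printoptions(precision=4,suppress=True)
ci,im=snap("wrist","w4"); st=r.get_state(); print(st["tcp_pos"],st["eef_rot"],st["gripper_width"]); np.save("w4ci.npy",ci,allow_pickle=True)
pu,pv=proj(ci,(.415,-.159,.032)).astype(int)
x0,y0=max(pu-70,0),max(pv-60,0); print(pu,pv,x0,y0)
cv2.imwrite("pics/w4c.png",cv2.resize(im[y0:pv+60,x0:pu+70,::-1],None,fx=5,fy=5,interpolation=cv2.INTER_CUBIC)[:600])
E
```

```text
[ 0.4155 -0.1569  0.2541] [-179.9995    0.0011  -48.3721] 0.06992162649757093
277 169 207 109
```

View pics/w4c.png

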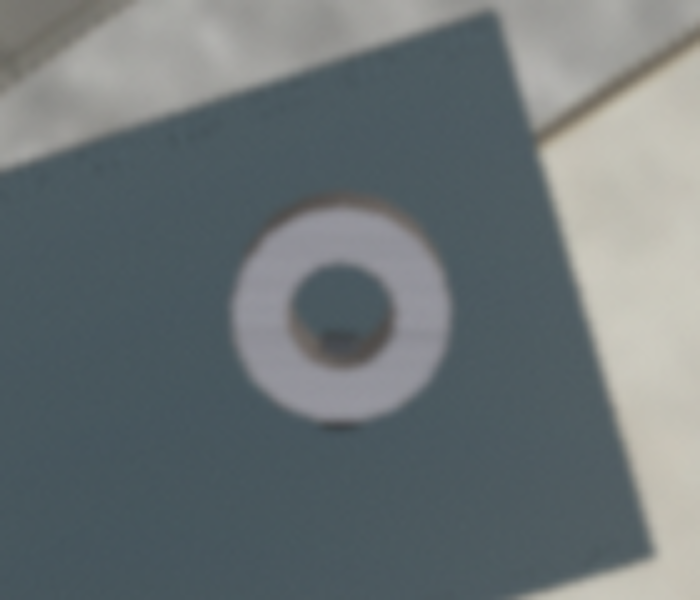

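Crop: collar top ring centred at (341,314), set-screw straight below at (338,428), so the yaw ≈ -48° matches the hand.

```bash
python3 - <<'E'
from h import *
np.set_printoptions(precision=4,suppress=True)
ci=np.load("w4ci.npy",allow_pickle=True).item(); im=cv2.imread("pics/w4.png"); hsv=cv2.cvtColor(im,cv2.COLOR_BGR2HSV)
m=((hsv[...,1]<45)&(hsv[...,2]>115)).astype(np.uint8); k=np.zeros_like(m);k[140:200,245:305]=1; m*=k
cs,_=cv2.findContours(m,cv2.RETR_EXTERNAL,cv2.CHAIN_APPROX_NONE); c=max(cs,key=cv2.contourArea); e=cv2.fitEllipse(c); print(e)
P=onz(ci,*e[0],.032); print("centre",P); q=onz(ci,207+338/5,109+428/5,.018); print(q,"screw dir",np.degrees(np.arctan2(*(q-P)[1::-1])),np.linalg.norm((q-P)[:2]))
t=cv2.imread("pics/top0.png"); h2=cv2.cvtColor(t,cv2.COLOR_BGR2HSV); mm=((h2[...,1]<45)&(h2[...,2]>115)).astype(np.uint8); kk=np.zeros_like(mm);kk[205:230,330:354]=1; mm*=kk
cs,_=cv2.findContours(mm,cv2.RETR_EXTERNAL,cv2.CHAIN_APPROX_NONE); c=max(cs,key=cv2.contourArea); e2=cv2.fitEllipse(c);print(e2)
print("tri",tri(ray(ci,*e[0]),ray(r.camera_info("top"),*e2[0])),tri(ray(ci,*e[0]),ray(r.camera_info("side"),253,187)))
go((P[0],P[1],.006),-48.5)
E
```

```text
((274.9138488769531, 171.4342041015625), (42.19797134399414, 43.27037048339844), 79.07962036132812)
centre [ 0.4159 -0.1557  0.032 ]
[ 0.3973 -0.1343  0.018 ] screw dir 130.89574388476788 0.028333432417201942
((341.48486328125, 217.0302276611328), (27.161001205444336, 28.454999923706055), 179.2534637451172)
tri (array([ 0.4153, -0.1567,  0.0332]), np.float64(0.002183472038669184)) (array([ 0.4156, -0.1556,  0.0316]), np.float64(0.00035120673421018463))
shift [-0.0013 -0.002   0.4961] turn 0.0015
```

Emit:
play_rows([
  [[0.2, -0.001, -0.002, 0.06, 0], [0.2, -0.001, -0.002, 0.13, 0], [0.2, -0.001, -0.002, 0.2, 0.005], [0.2, -0.001, -0.002, 0.27, 0.005], [0.2, -0.001, -0.002, 0.34, 0.005], [0.2, -0.001, -0.002, 0.4, 0.005], [0.2, -0.001, -0.002, 0.45, 0.005], [0.2, -0.001, -0.002, 0.48, 0.005]],
])

```text
time_s: 13.68
tcp_pos: [0.4144, -0.1559, 0.0116]
eef_rot: [179.9, 0.1, -48.8]
contact_force: [0.2, -0.2, 0.1]
gripper_width: 0.0702
gripper_force: 0.0
```

Emit:
play_rows([
  [[0.3, 0, 0, 0.008, 0], [0.4, 0, 0, 0.014, 0], [0.5, 0, 0, 0.014, 0], [0.6, 0, 0, 0.014, 0], [0.8, 0, 0, 0.014, 0], [1, 0, 0, 0.014, 0], [1, 0, 0, 0.014, 0], [1, 0, 0, 0.014, 0]],
], squeeze=30)

```text
time_s: 14.35
tcp_pos: [0.4166, -0.1561, 0.008]
eef_rot: [-179.9, -0.1, -48.8]
contact_force: [-2.6, 1.7, 7.1]
gripper_width: 0.0458
gripper_force: 30.0
```

```bash
python3 - <<'E'
from h import *
s=r.get_state(); print({k:np.round(s[k],4) for k in("time_s","tcp_pos","eef_rot","contact_force","moment","gripper_width","gripper_force")})
E
```

```text
{'time_s': np.float64(14.35), 'tcp_pos': array([ 0.4166, -0.1561,  0.008 ]), 'eef_rot': array([-1.799191e+02, -6.650000e-02, -4.877180e+01]), 'contact_force': array([-2.5702,  1.7169,  7.1493]), 'moment': array([ 0.8453,  0.5248, -0.0539]), 'gripper_width': np.float64(0.0458), 'gripper_force': np.float64(30.0028)}
```

Emit:
play_rows([
  [[1, 0, 0, 0, 0], [1, 0, 0, 0, 0], [1, 0, 0, -0.03, 0], [1, 0, 0, -0.09, 0], [1, 0, 0, -0.16, 0], [1, 0, 0, -0.23, 0], [1, 0, 0, -0.3, 0], [1, 0, 0, -0.34, 0]],
], squeeze=50)

```text
time_s: 15.02
tcp_pos: [0.4169, -0.1564, 0.1812]
eef_rot: [-179.8, -0.2, -48.8]
contact_force: [1.6, -0.5, -1.6]
gripper_width: 0.0452
gripper_force: 50.0
```

```bash
python3 -c "
from h import *
go((.458,.1566,.18),-27.7)"
```

```text
shift [-0.4165 -0.4744  0.0025] turn -0.2451
```

Emit:
play_rows([
  [[1, -0.03, -0.034, 0, -0.02], [1, -0.07, -0.08, 0, -0.04], [1, -0.12, -0.137, 0, -0.07], [1, -0.17, -0.194, 0, -0.1], [1, -0.22, -0.251, 0, -0.13], [1, -0.27, -0.308, 0, -0.16], [1, -0.32, -0.364, 0, -0.2], [1, -0.36, -0.41, 0, -0.23]],
])

```text
time_s: 15.68
tcp_pos: [0.4512, 0.1167, 0.1774]
eef_rot: [-179.9, -0.0, -28.8]
contact_force: [-0.2, 0.9, -1.1]
gripper_width: 0.0455
gripper_force: 50.0
```

```bash
python3 -c "
from h import *
go((.458,.1566,.14),-27.7)"
```

```text
shift [-0.0265 -0.0766  0.0748] turn -0.0128
```

Emit:
play_rows([
  [[1, -0.01, -0.03, 0, -0.01], [1, -0.018, -0.055, 0, -0.013], [1, -0.024, -0.07, 0, -0.013], [1, -0.0265, -0.0765, 0.01, -0.013], [1, -0.0265, -0.0765, 0.03, -0.013], [1, -0.0265, -0.0765, 0.06, -0.013], [1, -0.0265, -0.0765, 0.075, -0.013], [1, -0.0265, -0.0765, 0.075, -0.013]],
])

```text
time_s: 16.35
tcp_pos: [0.4569, 0.1522, 0.1372]
eef_rot: [179.8, 0.1, -28.0]
contact_force: [0.3, -0.6, -1.9]
gripper_width: 0.0455
gripper_force: 50.0
```

```bash
python3 - <<'E'
from h import *
np.set_printoptions(precision=4,suppress=True)
s=r.get_state(); print(s["tcp_pos"],s["eef_rot"],s["contact_force"],s["moment"])
ci,im=snap("wrist","w5"); hsv=cv2.cvtColor(im,cv2.COLOR_RGB2HSV); p=proj(ci,s["tcp_pos"]+[0,0,.024]); print("collar top expected",p)
m=((hsv[...,1]<45)&(hsv[...,2]>90)).astype(np.uint8); k=np.zeros_like(m); u,v=p.astype(int); k[v-45:v+45,u-45:u+45]=1; m*=k
cs,_=cv2.findContours(m,cv2.RETR_EXTERNAL,cv2.CHAIN_APPROX_NONE)
for c in cs:
    if len(c)>20: e=cv2.fitEllipse(c); print(e,onz(ci,*e[0],s["tcp_pos"][2]+.024))
go((.458,.1566,.122),-27.7)
E
```

```text
[0.4569 0.1522 0.1372] [179.7796   0.1176 -28.0159] [ 0.3091 -0.5814 -1.8623] [-0.0572  0.0387  0.0247]
collar top expected [278.4443 286.4498]
((277.3948974609375, 311.4789123535156), (41.960609436035156, 112.6853256225586), 89.98932647705078) [0.4469 0.158  0.1612]
((278.94354248046875, 260.6972351074219), (43.34625244140625, 109.77467346191406), 88.52488708496094) [0.4668 0.1467 0.1612]
shift [-0.0031 -0.0071  0.0329] turn -0.0033
```

Emit:
play_rows([
  [[1, -0.003, -0.007, 0, -0.003], [1, -0.003, -0.007, 0, -0.003], [1, -0.003, -0.007, 0, -0.003], [1, -0.003, -0.007, 0, -0.003], [1, -0.003, -0.007, 0, -0.003], [1, -0.003, -0.007, 0.01, -0.003], [1, -0.003, -0.007, 0.02, -0.003], [1, -0.003, -0.007, 0.027, -0.003]],
])

```text
time_s: 17.07
tcp_pos: [0.4584, 0.1578, 0.1253]
eef_rot: [180.0, 0.0, -27.7]
contact_force: [-0.3, -0.0, -1.3]
gripper_width: 0.0455
gripper_force: 50.0
```

```bash
python3 - <<'E'
from h import *
np.set_printoptions(precision=4,suppress=True)
s=r.get_state(); print(s["tcp_pos"],s["eef_rot"],s["contact_force"],s["moment"])
go((.458,.1566,.11),-27.7)
E
```

```text
[0.4584 0.1578 0.1253] [179.9706   0.0213 -27.6505] [-0.3149 -0.0213 -1.3141] [-0.0077  0.0151  0.0405]
shift [0.0004 0.0025 0.0306] turn 0.0006
```

Emit:
play_rows([
  [[1, 0, 0.0025, 0, 0], [1, 0, 0.0025, 0.003, 0], [1, 0, 0.0025, 0.007, 0], [1, 0, 0.0025, 0.011, 0], [1, 0, 0.0025, 0.015, 0], [1, 0, 0.0025, 0.019, 0], [1, 0, 0.0025, 0.022, 0], [1, 0, 0.0025, 0.024, 0]],
])

```text
time_s: 17.73
tcp_pos: [0.4581, 0.1568, 0.1138]
eef_rot: [180.0, 0.0, -27.6]
contact_force: [0.4, -0.6, -2.6]
gripper_width: 0.0453
gripper_force: 50.0
```

Emit:
play_rows([
  [[1, 0, 0, 0.003, 0], [1, 0, 0, 0.006, 0], [1, 0, 0, 0.009, 0], [1, 0, 0, 0.012, 0], [1, 0, 0, 0.015, 0], [1, 0, 0, 0.017, 0], [1, 0, 0, 0.018, 0], [1, 0, 0, 0.018, 0]],
])

```text
time_s: 18.4
tcp_pos: [0.4581, 0.1568, 0.1049]
eef_rot: [180.0, 0.0, -27.6]
contact_force: [-0.4, -0.5, -2.3]
gripper_width: 0.0455
gripper_force: 50.0
```

```bash
python3 - <<'E'
from h import *
np.set_printoptions(precision=4,suppress=True)
s=r.get_state(); print(s["tcp_pos"],s["eef_rot"],s["contact_force"],s["moment"])
go((.458,.1566,.084),-27.7)
E
```

```text
[0.4581 0.1568 0.1049] [179.9876   0.0051 -27.645 ] [-0.4421 -0.5382 -2.2724] [0.0043 0.0331 0.0175]
shift [0.     0.0005 0.0418] turn 0.0006
```

Emit:
play_rows([
  [[1, 0, 0, 0.005, 0], [1, 0, 0, 0.011, 0], [1, 0, 0, 0.017, 0], [1, 0, 0, 0.023, 0], [1, 0, 0, 0.029, 0], [1, 0, 0, 0.034, 0], [1, 0, 0, 0.038, 0], [1, 0, 0, 0.04, 0]],
])

```text
time_s: 19.07
tcp_pos: [0.458, 0.1567, 0.0847]
eef_rot: [180.0, 0.0, -27.6]
contact_force: [0.9, -0.9, -2.3]
gripper_width: 0.0452
gripper_force: 50.0
```

Emit:
play_rows([
  [[1, 0, 0, 0.003, 0], [1, 0, 0, 0.006, 0], [1, 0, 0, 0.009, 0], [1, 0, 0, 0.012, 0], [1, 0, 0, 0.015, 0], [1, 0, 0, 0.018, 0], [1, 0, 0, 0.018, 0], [1, 0, 0, 0.018, 0]],
], squeeze=60)

```text
time_s: 19.73
tcp_pos: [0.4583, 0.1569, 0.0765]
eef_rot: [-180.0, -0.0, -27.6]
contact_force: [-3.0, -0.6, 6.9]
gripper_width: 0.045
gripper_force: 60.0
```

Emit:
play_rows([
  [[1, 0, 0, 0.001, 0], [1, 0, 0, 0.002, 0], [1, 0, 0, 0.003, 0], [1, 0, 0, 0.004, 0], [1, 0, 0, 0.005, 0], [1, 0, 0, 0.005, 0], [1, 0, 0, 0.005, 0], [1, 0, 0, 0.005, 0]],
])

```text
time_s: 20.4
tcp_pos: [0.4584, 0.1569, 0.0749]
eef_rot: [-180.0, -0.0, -27.6]
contact_force: [-6.7, -1.1, 17.7]
gripper_width: 0.0451
gripper_force: 60.0
```

Emit:
play_rows([
  [[1, 0, 0, 0.001, 0], [1, 0, 0, 0.002, 0], [1, 0, 0, 0.003, 0], [1, 0, 0, 0.003, 0], [1, 0, 0, 0.003, 0], [1, 0, 0, 0.003, 0], [1, 0, 0, 0.003, 0], [1, 0, 0, 0.003, 0]],
])

```text
time_s: 21.07
tcp_pos: [0.4584, 0.1569, 0.0746]
eef_rot: [-180.0, -0.1, -27.6]
contact_force: [-12.8, -2.6, 32.4]
gripper_width: 0.0453
gripper_force: 60.0
```

Emit:
play_rows([
  [[1, 0, 0, -0.001, 0], [1, 0, 0, -0.0015, 0], [1, 0, 0, -0.0015, 0], [1, 0, 0, -0.0015, 0], [1, 0, 0, -0.0015, 0], [1, 0, 0, -0.0015, 0], [1, 0, 0, -0.0015, 0], [1, 0, 0, -0.0015, 0]],
])

```text
time_s: 21.73
tcp_pos: [0.4584, 0.1569, 0.0748]
eef_rot: [-180.0, -0.1, -27.6]
contact_force: [-10.1, -1.4, 25.0]
gripper_width: 0.0454
gripper_force: 60.0
```

```bash
python3 - <<'E'
from h import *
np.set_printoptions(precision=4,suppress=True)
s=r.get_state(); print(s["tcp_pos"],s["eef_rot"],s["contact_force"],s["moment"],s["gripper_width"])
ci,im=snap("wrist","w6"); cs,is_=snap("side","s6"); u,v=proj(cs,(.458,.157,.09)).astype(int)
a=cv2.resize(is_[v-50:v+60,u-60:u+60,::-1],(400,367),interpolation=cv2.INTER_CUBIC); b=cv2.resize(im[:,:,::-1],(400,300)); o=np.zeros((367,800,3),np.uint8); o[:,:400]=a;o[:300,400:]=b; cv2.imwrite("pics/fin.png",o)
E
```

```text
[0.4584 0.1569 0.0748] [-179.9621   -0.0526  -27.5963] [-10.0531  -1.3573  24.9713] [-0.7331  3.6302 -0.0105] 0.04535073309256633
```

View pics/fin.png

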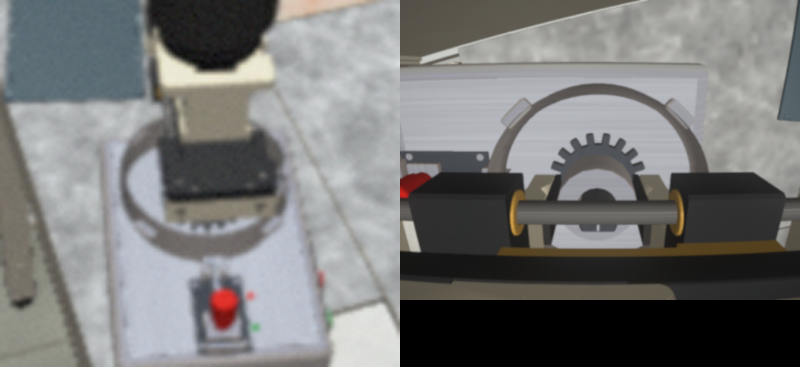

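The picture shows the collar held between the fingers, seated over the shaft, with the blue seal covered and the knob out. The underside is at z≈71 mm with a hard stop felt and 25 N of press.

```bash
python3 -c "
from h import *
print(r.close_job())"
```

```text
the job is handed in; nothing more can be done
None
```

The job is handed in with the lock knob pulled to its end stop, the shaft's flat turned to face the key slot, and the collar held fully pressed on the seal at about 25 N with its set-screw pointing at the slot; I never saw the screw itself once the collar was gripped, so that last point rests on the hand's angle and the collar sliding on freely.

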